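# Stack two trays of blood films to dry on the slide warmer

## Robot

A 7-joint arm with a two-finger parallel gripper is mounted at the origin on the work surface; the furniture and walls round the work are solid. World frame = base frame: x ahead of the robot, y to its left, z up, the work surface at z = 0. Lengths are in m, angles in rad, forces in N, time in s.
With the tool pointing down it reaches from about 0.4 to 0.875 m from the base axis. Payload 6.5 kg.
Tool frame: the origin (TCP) lies midway between the tips of the shut fingers; the grasp point (between the pads) lies 19 mm behind it (hold_point_z is the distance from the TCP to the grasp point, in m); z points along the fingers, y is the line along which they close (so a half turn about z gives the same grasp; the last joint's range is limited). The gripper opens to 85 mm and grips with 20 to 120 N. Pads are 22 mm wide; open, the fingers measure 114 mm over their backs; the gripper's body (76 mm by 85 mm) begins 54 mm behind the grasp point. The pads swing forward as they close: fully open they stand 13 mm farther back than shut.
Start: joints at [1.191, 0.536, -0.004, 1.538, 0.003, 1.067, -0.071], TCP at [0.201, -0.618, 0.231] pointing down, gripper open.
Joint ranges: [-2.7, 2.7], [-0.37, 2.16], [-1.27, 1.26], [0.24, 2.4], [-1.31, 4.45], [0.19, 1.91], [-2.76, 2.76]. Speed limits (rad/s): [2.39, 2.39, 3.14, 3.14, 3.14, 3.14, 3.14].

## Interface

Orientations are given as a 3x3 rotation matrix whose columns are the frame's x, y, z axes.
In Python, from rig import * gives the robot as it stands.
- The arm moves only by the tool play_rows, never from a script. Its argument "series" is a list of rows, each an object with "rot": the turn, a rotation vector about the world's x, y, z in rad, a list of three; "translation": the shift along the world's x, y, z in cm, a list of three; "jaw": the closure, from -1 (fully open) to 1 (shut). In form: [{"rot": [ax, ay, az], "translation": [tx, ty, tz], "jaw": jaw}, ...]. A call has 1 to 12 rows; each row is the pose to reach, as a shift and turn from the pose commanded when the call began; what a row does not reach only later rows make up. A row lasts 1/10 s, in which the tool goes at most 50 mm and 8.59 degrees, less where a joint would pass 70% of its speed; a pose out of reach is approached as far as the arm can. A call with a gripper value outside its range is refused whole. The fingers move at their own pace and stop on an object; "newtons" is the grip in N (left out, the last holds). Time passes only in rows, so rows that repeat a pose let the fingers close. It gives the time, the measured TCP pose, the force, the opening and the grip force at its end, in the units of the state.
- get_state(): the state, without advancing time (a new reading comes with each control period).
- snapshot(name): name is "side" or "top" or "wrist"; returns a dict with "img" (480x640x3 uint8, blue, green, red), "intrinsics" (3x3 intrinsics, pixels), "R" (3x3) and "t" (3): a world point X has camera coordinates R X + t. Camera axes: x right, y down, z forward; pixel columns grow to the right and rows downward; lengths in m; the calibration is good to about 2 mm. A picture is of the moment at which its call begins. There is no depth.
- finish_job(): hands the job in; it is judged then, once.
The state is a dict: "clock": time; "q": joint angles; "joint_velocities": joint speeds; "effort": joint torques, N m; "position": TCP position; "ee_rot": TCP orientation; "force": force on the tool from outside, world axes, zero at the start; "wrist_torque": the same for the moment, N m; "gripper_width": finger opening in m; "grip_force": force on a finger pad.
Only numpy, scipy, OpenCV 4.12 (cv2) and the standard library are available. Lean on these libraries where they do the work, as an engineer would, in place of code of your own. Each camera call takes 0.05 s, during which the arm holds its last target. There are 200 camera calls.

## Task

Stack the two trays of wet blood films on the slide warmer to dry: set the blue tray (round thick-film spots) squarely in the middle of the warmer's metal plate, lay the two yellow spacer bars centrally across it, one seated in the pair of notches near each end, and rest the white tray (long pink thin-film smears, which are read first) squarely on the bars above the blue one, level and clear of it. Keep both trays level while you carry them and never let them touch each other, and leave the forceps and the two dropper bottles standing or lying where they are.

Things in the scene. Friction and masses are not known exactly. Their poses are not given: they have to be found in the camera images.
- slide_warmer: Slide warmer, fixed: grey box 100 mm in its x, 120 in its y, flat aluminium plate (94 x 114 mm) centred on top, its surface 32 mm above the worktop. Origin: centre of its underside; z up. A knob sticks out 10 mm on its -x face. Tall things near the work: a microscope (380 mm high, round x 0.34, y 0.06), a centrifuge (240 high, beyond) and a tap (220 high, round x 0.42, y -0.32).
- blue_tray: Blue tray with two slides fixed in it, each with a round purple spot. 64 mm wide (its x), 92 long (y), 14 high; 110 g. Origin: centre of its underside; z up. The long rims (x = +-30 mm, 4 thick) each have two square notches, 18 mm long in y, centred at y = +-32 mm, floors 10 mm above the underside, 4 below the rim top. End walls 10 mm high, slides 6. Pick it across its width, mid-length.
- white_tray: White tray of the same shape, size and frame as the blue one (64 x 92 x 14 mm, flat underside, y along its length), with two slides fixed in it, each with a long pink smear; 110 g. Resting on the seated bars, its underside is 26 mm above the blue tray's underside.
- bar_a: Yellow spacer bar with a thin black line near each end, 90 mm long (its x), 10 wide (y), 16 high; 28 g. Origin: centre of its underside; z up. Either bar may go to either end of the tray. Seated in a pair of notches (along the tray's x, across both rims) it has 4 mm of play each way; its underside is 10 mm above the blue tray's underside, its top 12 mm above the rims.
- bar_b: The other yellow spacer bar, exactly like bar_a.
- forceps: Steel forceps lying loose on the worktop, 123 mm long (its y), 15 mm wide, 8 mm high; to be left alone. Origin: centre of its underside.
- stain_dropper: Brown dropper bottle with a black cap, 34 mm across, 102 mm high, standing loose; to be left alone. Origin: centre of its underside.
- oil_bottle: Small amber dropper bottle with a black cap, 27 mm across, 86 mm high, standing loose; to be left alone. Origin: centre of its underside.

How it is judged:
By the outcome, as a careful person would: the job done as asked, in the order asked, and still so for the second after the job is handed in, with the robot touching nothing.
It also fails if it takes over 122 s, if anything falls off the work surface, if the arm or the gripper's body presses on something with over 40 N, if the wrist force passes 120 N, or if a joint passes its speed limit or range.

## Working session

There is one attempt and no reset: what is moved stays moved. The work goes in short steps, Python scripts to look and compute and a tool call to move; the robot and the scene stay as the last step left them, time stands still between calls to the robot, and variables do not carry over. Pictures are saved under pics/ and viewed, at most 14 in all, crops included, and the job is handed in when it is done.

Besides the shell and the picture viewer there is one more tool, called after "Emit:" as name(argument=value, ...), one argument or row to a line, values as JSON. play_rows: Moves the arm, as the interface text tells. Its arguments: {"type":"object","properties":{"series":{"type":"array"},"newtons":{"type":"number"}},"required":["series"]}

```bash
mkdir -p pics; ls; python3 - <<'E'
from rig import *
import cv2,json
s=get_state();print(s)
for n in("top","side"):
    c=snapshot(n);cv2.imwrite(f"pics/{n}0.png",c["img"]);print(n,c["intrinsics"],c["R"],c["t"])
E
```

```text
pics
{'clock': 0.0, 'q': array([ 1.19076446,  0.53718735, -0.00445354,  1.53888365,  0.00260927,
        1.0672978 , -0.07120168]), 'joint_velocities': array([-7.67677253e-04,  8.71865951e-04, -8.86882710e-04,  3.85752297e-05,
        5.58238476e-04, -9.46761704e-05,  6.54451530e-04]), 'effort': array([-7.36614174e-05, -5.83397698e+01,  1.04875501e+00, -2.59108669e+01,
        1.23763210e-02,  9.38291807e-03,  2.64421018e-06]), 'position': array([ 0.20044874, -0.61764646,  0.23039513]), 'ee_rot': array([[ 9.51130552e-01,  3.08788319e-01, -6.69014029e-04],
       [ 3.08789016e-01, -9.51129148e-01,  1.63907756e-03],
       [-1.30190739e-04, -1.76556093e-03, -9.99998433e-01]]), 'force': array([-0.23064167,  0.41050328, -0.3957552 ]), 'wrist_torque': array([ 0.03282961, -0.00886251,  0.07164476]), 'grip_force': 0.0, 'gripper_width': 0.08507803219745122}
top [[575.34012879   0.         330.21687268]
 [  0.         575.34012879 249.21177404]
 [  0.           0.           1.        ]] [[-0.0111332  -0.99971549 -0.02109491]
 [-0.98265798  0.01484337 -0.18483227]
 [ 0.18509281  0.0186713  -0.98254366]] [-0.11609351  0.45291962  1.32982425]
side [[465.40313516   0.         306.33451014]
 [  0.         465.40313516 233.1911773 ]
 [  0.           0.           1.        ]] [[ 9.99930283e-01  8.10951331e-03  8.58288568e-03]
 [ 1.17963357e-02 -6.53674473e-01 -7.56683904e-01]
 [-5.25924913e-04  7.56732396e-01 -6.53724563e-01]] [-0.48918925 -0.07908022  1.06353743]
```

View pics/top0.png

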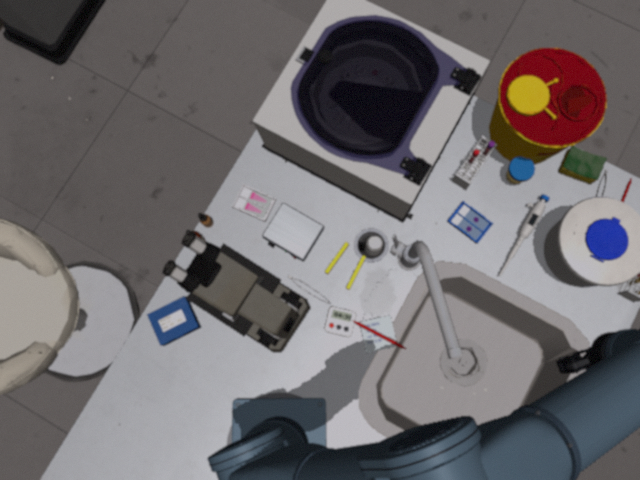

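View pics/side0.png

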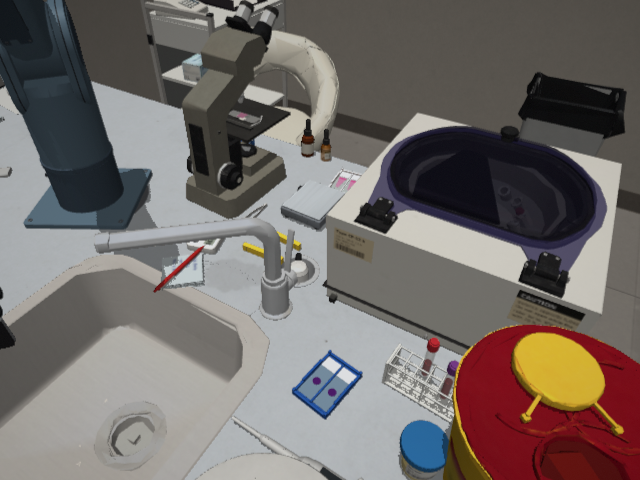

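Top shows the white tray at about (254,202), warmer plate (293,230), bars (337,257) and (356,270), blue tray (469,221), tap at (410,250), and bottles near (205,218). Side shows the same things: blue tray (327,383), bars (275,245), warmer (312,203), and white tray (347,182), partly hidden by the centrifuge.

```bash
cat > h.py <<'E'
from rig import *
import cv2,numpy as np
def ray(c,uv,z):
    d=c["R"].T@np.linalg.inv(c["intrinsics"])@np.array([uv[0],uv[1],1.]); o=-c["R"].T@c["t"]
    return o+d*(z-o[2])/d[2]
def proj(c,X):
    p=c["intrinsics"]@(c["R"]@np.asarray(X,float)+c["t"]); return p[:2]/p[2]
def comps(c,lo,hi,roi,z,amin=20):
    """HSV mask in roi (x0,y0,x1,y1); rectangles cast onto plane z: centre, sides mm, long-axis deg"""
    x0,y0,x1,y1=roi; m=np.zeros((480,640),np.uint8)
    m[y0:y1,x0:x1]=cv2.inRange(cv2.cvtColor(c["img"],cv2.COLOR_BGR2HSV),lo,hi)[y0:y1,x0:x1]
    out=[]
    for k in cv2.findContours(m,cv2.RETR_EXTERNAL,cv2.CHAIN_APPROX_NONE)[0]:
        if cv2.contourArea(k)<amin: continue
        P=np.array([ray(c,p,z)[:2] for p in k[:,0]])
        r=cv2.minAreaRect((P*1000).astype(np.float32)); b=cv2.boxPoints(r)
        e=max((b[1]-b[0],b[2]-b[1]),key=np.linalg.norm)
        out.append((np.round(r[0],1),np.round(sorted(r[1]),1),round(float(np.degrees(np.arctan2(e[1],e[0]))%180),1),np.round(k[:,0].mean(0))))
    return out
E
python3 - <<'E'
from h import *
t=snapshot("top");s=snapshot("side")
for n,c,roi in(("top",t,(300,220,400,300)),("side",s,(220,220,320,270))):
    for o in comps(c,(20,100,100),(35,255,255),roi,.016 if n=="top" else .012): print("yel",n,*o)
for n,c,roi in(("top",t,(440,190,500,250)),("side",s,(280,340,370,430))):
    for o in comps(c,(100,90,50),(125,255,255),roi,.014): print("blue",n,*o)
im=t["img"]
cv2.imwrite("pics/cropA.png",cv2.resize(im[170:310,190:390],None,fx=4,fy=4,interpolation=cv2.INTER_CUBIC))
E
```

```text
yel top [ 400.7 -182. ] [ 8.5 90.2] 151.8 [356. 272.]
yel top [ 435.8 -136.3] [ 8.8 87.4] 144.1 [336. 258.]
yel side [ 386.4 -177.1] [20.8 55.1] 152.9 [253. 249.]
yel side [ 470.7 -160.9] [14.1 26.9] 91.1 [296. 245.]
yel side [ 441.3 -137.8] [15.2 40.3] 105.3 [282. 237.]
blue top [ 519.9 -462. ] [63.9 89.7] 50.3 [470. 223.]
blue side [ 524.4 -469.4] [66.8 96.1] 50.8 [327. 383.]
```

View pics/cropA.png

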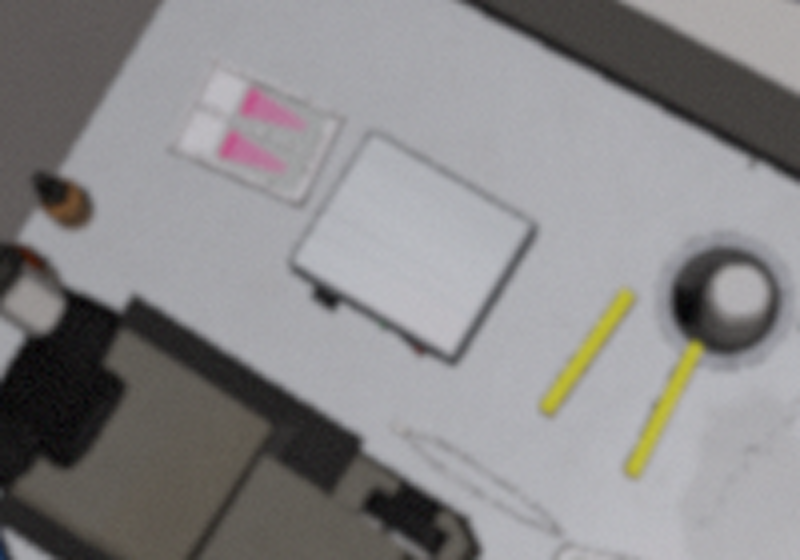

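The crop shows the plate corners at crop pixels (373,132), (535,230), (452,360), (293,263). The white tray's are (212,65), (340,122), (303,205), (172,150). The forceps lie at about (480,480), and a round object stands by the end of the nearer bar.

```bash
python3 - <<'E'
from h import *
t=snapshot("top");s=snapshot("side")
def rect(pts,z,c=t):
    P=np.array([ray(c,p,z)[:2] for p in pts])*1000
    u=(P[1]-P[0])+(P[2]-P[3]);v=(P[2]-P[1])+(P[3]-P[0])
    print(P.mean(0).round(1),"u len",np.linalg.norm(u)/2,np.degrees(np.arctan2(u[1],u[0])),"v",np.linalg.norm(v)/2,np.degrees(np.arctan2(v[1],v[0])))
cv=lambda L:[(190+x/4-.4,170+y/4-.4) for x,y in L]
rect(cv([(373,132),(535,230),(452,360),(293,263)]),.032)
rect(cv([(212,65),(340,122),(303,205),(172,150)]),.014)
for n,uv in(("cyl",(371,243)),("cyltop",(375,243)),("tapoutlet",(460,358)),("droppertip",(201,217)),("fa",cv([(400,425)])[0]),("fb",cv([(560,530)])[0])): print(n,ray(t,uv,0)[:2].round(3),ray(t,uv,.1)[:2].round(3))
for n,uv in(("disc s",(298,268)),("whitecap",(298,262))): print(n,ray(s,uv,0)[:2].round(3),ray(s,uv,.05)[:2].round(3))
sc=s["img"]
a=cv2.resize(sc[165:305,200:400],None,fx=4,fy=4,interpolation=cv2.INTER_CUBIC)
cv2.imwrite("pics/cropB.png",a)
E
```

```text
[499.1 -32.1] u len 115.16064368594621 -122.47539415285635 v 93.86857672455308 148.3727386932062
[574.6  66.4] u len 88.96203901783377 -114.68869485531809 v 58.11325821405964 156.51128714981195
cyl [ 0.473 -0.222] [ 0.453 -0.216]
cyltop [ 0.473 -0.231] [ 0.453 -0.225]
tapoutlet [ 0.193 -0.425] [ 0.194 -0.405]
droppertip [0.546 0.2  ] [0.521 0.175]
fa [ 0.395 -0.021] [ 0.38  -0.031]
fb [ 0.329 -0.118] [ 0.32 -0.12]
disc s [ 0.475 -0.215] [ 0.476 -0.265]
whitecap [ 0.474 -0.199] [ 0.476 -0.25 ]
```

View pics/cropB.png

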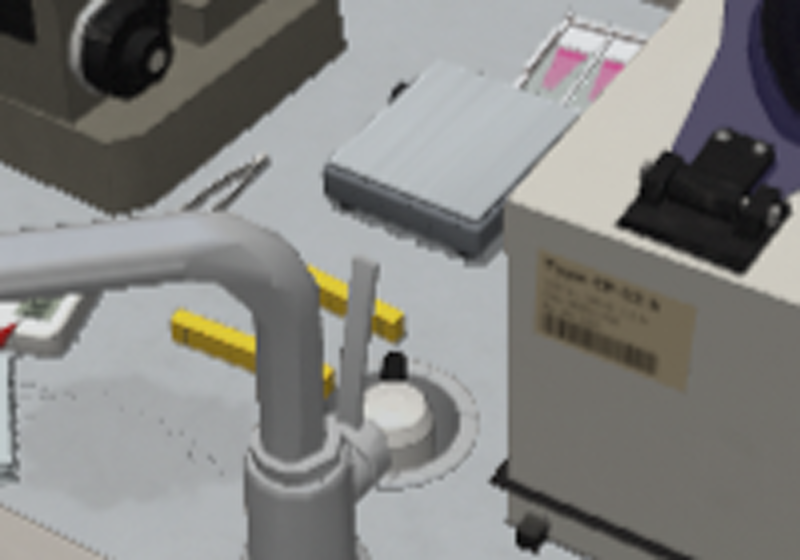

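The side crop shows the tap spout in front of the bars, the low round thing beside it, the free warmer plate and the forceps near the microscope base. Next I move over the blue tray and refine with the wrist camera.

Emit:
play_rows(
  series=[
    {"rot": [0, 0, 0], "translation": [0, 0, 5], "jaw": -1},
    {"rot": [0, 0, 0], "translation": [0, 0, 8], "jaw": -1},
    {"rot": [0, 0, 0.57], "translation": [32, 15.5, 8], "jaw": -1},
    {"rot": [0, 0, 0.57], "translation": [32, 15.5, 8], "jaw": -1},
    {"rot": [0, 0, 0.57], "translation": [32, 15.5, 8], "jaw": -1},
    {"rot": [0, 0, 0.57], "translation": [32, 15.5, 8], "jaw": -1},
    {"rot": [0, 0, 0.57], "translation": [32, 15.5, 8], "jaw": -1},
    {"rot": [0, 0, 0.57], "translation": [32, 15.5, 8], "jaw": -1},
    {"rot": [0, 0, 0.57], "translation": [32, 15.5, 8], "jaw": -1},
    {"rot": [0, 0, 0.57], "translation": [32, 15.5, 8], "jaw": -1},
    {"rot": [0, 0, 0.57], "translation": [32, 15.5, 0], "jaw": -1},
    {"rot": [0, 0, 0.57], "translation": [32, 15.5, 0], "jaw": -1},
  ],
  newtons=40,
)

```text
clock: 1.5
position: [0.5203, -0.4624, 0.2288]
ee_rot: [[0.633, 0.774, -0.001], [0.774, -0.633, 0.001], [-0.0, -0.002, -1.0]]
force: [-1.0, -0.2, -1.0]
gripper_width: 0.0851
grip_force: 0.0
```

```bash
python3 - <<'E'
from h import *
s=get_state();print(s["clock"],s["q"].round(2),s["position"],s["ee_rot"].round(3))
w=snapshot("wrist");cv2.imwrite("pics/w1.png",w["img"])
for o in comps(w,(100,90,50),(125,255,255),(0,0,640,480),.014,500): print(*o)
sd=snapshot("side")
print("microscope base",[ray(sd,p,0)[:2].round(3) for p in((230,219),(286,176))])
E
```

```text
1.5 [ 0.78  0.63 -0.19  1.39  0.12  1.13 -0.11] [ 0.52034133 -0.46235728  0.22876378] [[ 0.633  0.774 -0.001]
 [ 0.774 -0.633  0.001]
 [-0.    -0.002 -1.   ]]
[ 650.3 -611.2] [70.  74.2] 73.3 [521. 243.]
[ 523.8 -466.2] [62.7 91.1] 50.2 [327. 210.]
microscope base [array([ 0.324, -0.068]), array([0.439, 0.101])]
```

View pics/w1.png

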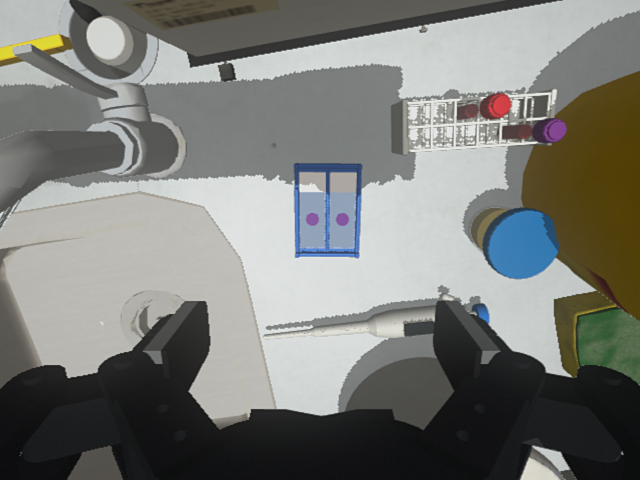

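The wrist view shows the blue tray's centre at px (327,210), aligned with the jaws and with clear space on both sides. Go down in two stages.

Emit:
play_rows(
  series=[
    {"rot": [0, 0, -0.01], "translation": [0.3, -0.35, -4], "jaw": -1},
    {"rot": [0, 0, -0.01], "translation": [0.3, -0.35, -8], "jaw": -1},
    {"rot": [0, 0, -0.01], "translation": [0.3, -0.35, -12], "jaw": -1},
    {"rot": [0, 0, -0.01], "translation": [0.3, -0.35, -14], "jaw": -1},
    {"rot": [0, 0, -0.01], "translation": [0.3, -0.35, -14], "jaw": -1},
  ],
)

```text
clock: 2.1
position: [0.5224, -0.4661, 0.0895]
ee_rot: [[0.642, 0.767, -0.003], [0.767, -0.642, 0.003], [-0.0, -0.004, -1.0]]
force: [-1.0, 0.1, 0.6]
gripper_width: 0.0855
grip_force: 0.0
```

```bash
python3 - <<'E'
from h import *
s=get_state();print(s["position"],np.degrees(np.arctan2(s["ee_rot"][1,1],s["ee_rot"][0,1])))
w=snapshot("wrist");cv2.imwrite("pics/w2.png",w["img"])
for o in comps(w,(100,90,50),(125,255,255),(150,0,490,480),.014,500): print(*o)
E
```

```text
[ 0.52235087 -0.46611988  0.08952073] -39.945372018962985
[ 524.3 -465.6] [63.  91.5] 50.5 [324. 248.]
```

View pics/w2.png

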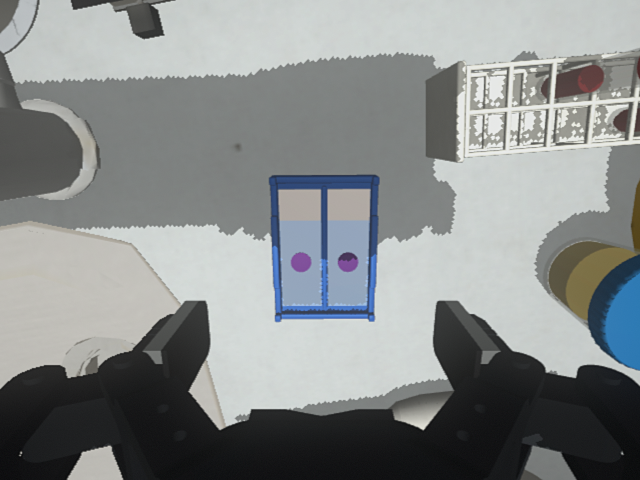

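Centre now reads (524.3,-465.6) mm, again at px (324,248) between the jaws. Now grasp.

Emit:
play_rows(
  series=[
    {"rot": [0, 0, 0.008], "translation": [0.2, 0.05, -3], "jaw": -1},
    {"rot": [0, 0, 0.008], "translation": [0.2, 0.05, -6], "jaw": -1},
    {"rot": [0, 0, 0.008], "translation": [0.2, 0.05, -8], "jaw": -1},
    {"rot": [0, 0, 0.008], "translation": [0.2, 0.05, -9.2], "jaw": -1},
    {"rot": [0, 0, 0.008], "translation": [0.2, 0.05, -9.2], "jaw": -1},
    {"rot": [0, 0, 0.008], "translation": [0.2, 0.05, -9.2], "jaw": -0.7},
    {"rot": [0, 0, 0.008], "translation": [0.2, 0.05, -9.2], "jaw": -0.55},
    {"rot": [0, 0, 0.008], "translation": [0.2, 0.05, -9.2], "jaw": 0},
    {"rot": [0, 0, 0.008], "translation": [0.2, 0.05, -9.2], "jaw": 1},
    {"rot": [0, 0, 0.008], "translation": [0.2, 0.05, -9.2], "jaw": 1},
    {"rot": [0, 0, 0.008], "translation": [0.2, 0.05, -9.2], "jaw": 1},
    {"rot": [0, 0, 0.008], "translation": [0.2, 0.05, -9.2], "jaw": 1},
  ],
  newtons=40,
)

```text
clock: 3.35
position: [0.5265, -0.467, 0.0013]
ee_rot: [[0.636, 0.772, 0.002], [0.772, -0.636, -0.002], [-0.0, 0.002, -1.0]]
force: [-0.9, 0.3, 6.1]
gripper_width: 0.0626
grip_force: 44.2
```

Emit:
play_rows(
  series=[
    {"rot": [0, 0, 0], "translation": [0, 0, 0.5], "jaw": 1},
    {"rot": [0, 0, 0], "translation": [0, 0, 2], "jaw": 1},
    {"rot": [0, 0, 0], "translation": [0, 0, 4], "jaw": 1},
    {"rot": [0, 0, 0], "translation": [0, 0, 7], "jaw": 1},
    {"rot": [0, 0, 0], "translation": [0, 0, 10], "jaw": 1},
    {"rot": [0, 0, 0], "translation": [0, 0, 10], "jaw": 1},
    {"rot": [0, 0, 0], "translation": [0, 0, 10], "jaw": 1},
  ],
)

```text
clock: 4.05
position: [0.5263, -0.4669, 0.1016]
ee_rot: [[0.636, 0.772, 0.002], [0.772, -0.636, -0.002], [-0.0, 0.003, -1.0]]
force: [-0.3, -0.0, -0.8]
gripper_width: 0.0626
grip_force: 44.2
```

```bash
python3 - <<'E'
from h import *
s=get_state();print(s["position"],s["force"],s["gripper_width"],np.degrees(np.arctan2(s["ee_rot"][1,1],s["ee_rot"][0,1])))
w=snapshot("wrist");cv2.imwrite("pics/w3.png",w["img"])
E
```

```text
[ 0.52633599 -0.46692436  0.10156249] [-0.30190301 -0.01740613 -0.80950739] 0.06262774589975144 -39.480720876631906
```

View pics/w3.png

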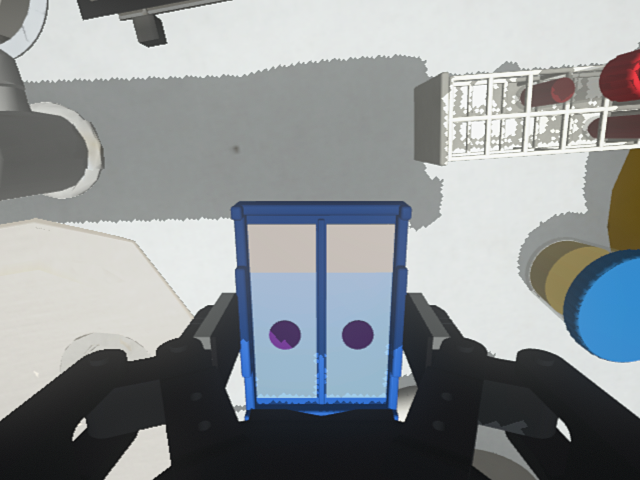

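The tray is held level and squarely, spots at (285,335) and (357,335). Next, rise above the tap and centrifuge, then go to a spot short of the warmer so the wrist camera sees the plate.

Emit:
play_rows(
  series=[
    {"rot": [0, 0, 0], "translation": [0, 0, 3], "jaw": 1},
    {"rot": [0, 0, 0], "translation": [0, 0, 7], "jaw": 1},
    {"rot": [0, 0, 0], "translation": [0, 0, 11], "jaw": 1},
    {"rot": [0, 0, 0], "translation": [0, 0, 15], "jaw": 1},
    {"rot": [0, 0, 0], "translation": [0, 0, 18], "jaw": 1},
    {"rot": [0, 0, 0], "translation": [0, 0, 20], "jaw": 1},
    {"rot": [0, 0, 0.02], "translation": [-0.5, 2, 20], "jaw": 1},
    {"rot": [0, 0, 0.05], "translation": [-1.5, 6, 20], "jaw": 1},
    {"rot": [0, 0, 0.08], "translation": [-2.5, 10, 20], "jaw": 1},
    {"rot": [0, 0, 0.1], "translation": [-3.5, 14, 20], "jaw": 1},
    {"rot": [0, 0, 0.13], "translation": [-4.5, 17, 20], "jaw": 1},
    {"rot": [0, 0, 0.13], "translation": [-5, 18, 20], "jaw": 1},
  ],
)

```text
clock: 5.3
position: [0.4747, -0.2821, 0.2985]
ee_rot: [[0.526, 0.85, -0.002], [0.85, -0.526, 0.002], [0.001, -0.003, -1.0]]
force: [0.3, -0.6, -1.5]
gripper_width: 0.0625
grip_force: 44.7
```

Emit:
play_rows(
  series=[
    {"rot": [0, 0, 0], "translation": [-1, 4, 0], "jaw": 1},
    {"rot": [0, 0, 0], "translation": [-2, 8, 0], "jaw": 1},
    {"rot": [0, 0, 0], "translation": [-3, 11, 0], "jaw": 1},
    {"rot": [0, 0, 0], "translation": [-4, 14, 0], "jaw": 1},
    {"rot": [0, 0, 0], "translation": [-4, 15, 0], "jaw": 1},
    {"rot": [0, 0, 0], "translation": [-4, 15, 0], "jaw": 1},
    {"rot": [0, 0, 0], "translation": [-4, 15, 0], "jaw": 1},
  ],
)

```text
clock: 6.0
position: [0.4359, -0.1376, 0.2991]
ee_rot: [[0.531, 0.847, -0.0], [0.847, -0.531, -0.0], [-0.0, 0.0, -1.0]]
force: [0.4, -0.1, -1.6]
gripper_width: 0.0627
grip_force: 44.7
```

```bash
python3 - <<'E'
from h import *
s=get_state();print(s["q"].round(2),s["position"],s["force"],s["gripper_width"],np.degrees(np.arctan2(s["ee_rot"][1,1],s["ee_rot"][0,1])))
w=snapshot("wrist");cv2.imwrite("pics/w4.png",w["img"]);np.savez("w4.npz",**w)
for o in comps(w,(20,100,100),(35,255,255),(0,0,640,480),.016,100): print(*o)
E
```

```text
[ 0.55  0.15 -0.37  1.93  0.06  1.08 -0.41] [ 0.43586501 -0.13761159  0.29909997] [ 0.36263174 -0.08053874 -1.59544444] 0.06272950423144782 -32.10480179793533
[ 637.7 -586.5] [23.3 33.9] 70.5 [633. 402.]
[ 440.8 -135.3] [ 9.1 88.6] 147.8 [323. 197.]
```

View pics/w4.png

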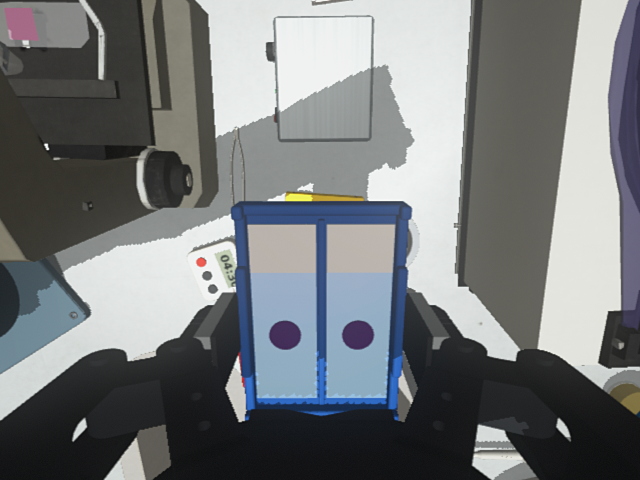

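The wrist view shows the plate spanning (275,16)-(372,140), the forceps at (238,165), and the bar just ahead of the tray at (325,197). I'll extract the plate precisely.

```bash
python3 - <<'E'
from h import *
w=dict(np.load("w4.npz"));g=cv2.cvtColor(w["img"],cv2.COLOR_BGR2GRAY)
np.set_printoptions(linewidth=250)
for r in (40,60,110): print(r,g[r,266:286],g[r,362:384])
for c in (300,320,350): print(c,g[8:24,c],g[130:150,c])
def edge(prof,off): return off
E
```

```text
40 [233 234 235 235 235 237 240 216 131 136 197 246 243 241 240 240 240 240 240 240] [238 238 239 238 237 237 238 241 231 164 126 175 238 234 231 230 231 231 231 231 231 231]
60 [239 210 115  96  83  83  85  83  94 123 158 214 246 243 241 241 241 241 241 241] [239 240 240 239 238 239 239 239 212 135 126 177 238 234 233 232 233 233 233 232 232 232]
110 [235 235 236 237 238 238 239 243 219  89  78 113 154 176 216 246 242 225 164 151] [154 154 153 152 153 152 149 129  95  99 121 149 148 146 145 146 147 147 147 147 148 147]
300 [229 229 229 229 229 231 233 229 154 158 239 240 239 238 238 238] [155 155 155 155 154 154 155 154 134  92  87  88 128 146 145 145 145 144 144 144]
320 [228 228 229 229 229 230 232 228 149 171 246 242 239 240 240 240] [151 151 151 150 151 151 151 150 126  96  87  94 148 147 144 144 144 145 143 145]
350 [228 228 229 229 229 231 230 183 149 224 241 239 238 238 238 239] [149 149 149 149 149 149 151 147 107  94  87 102 147 148 146 145 145 145 146 146]
```

```bash
python3 - <<'E'
from h import *
w=dict(np.load("w4.npz"))
P=np.array([ray(w,p,.032)[:2] for p in((275.5,18.2),(370.9,16.2),(368.9,137.5),(280,138.5))])*1000
print(P.round(1),P.mean(0))
for i in range(4):
    d=P[(i+1)%4]-P[i];print(np.linalg.norm(d),np.degrees(np.arctan2(d[1],d[0])))
E
```

```text
[[ 493.9   38. ]
 [ 572.9   -9.7]
 [ 514.3 -106.2]
 [ 435.   -57.5]] [504.05232737 -33.85480466]
92.26319469565242 -31.145685072852405
112.93144804428144 -121.25918816393848
93.05749383131734 148.4041478910498
112.20468306122767 58.335938396978605
```

Emit:
play_rows(
  series=[
    {"rot": [0, 0, 0.009], "translation": [1.2, 1.8, 0], "jaw": 1},
    {"rot": [0, 0, 0.009], "translation": [3, 4.6, 0], "jaw": 1},
    {"rot": [0, 0, 0.009], "translation": [5, 7.6, 0], "jaw": 1},
    {"rot": [0, 0, 0.009], "translation": [6.8, 10.4, -1], "jaw": 1},
    {"rot": [0, 0, 0.009], "translation": [6.8, 10.4, -4], "jaw": 1},
    {"rot": [0, 0, 0.009], "translation": [6.8, 10.4, -7], "jaw": 1},
    {"rot": [0, 0, 0.009], "translation": [6.8, 10.4, -10], "jaw": 1},
    {"rot": [0, 0, 0.009], "translation": [6.8, 10.4, -14], "jaw": 1},
    {"rot": [0, 0, 0.009], "translation": [6.8, 10.4, -18], "jaw": 1},
    {"rot": [0, 0, 0.009], "translation": [6.8, 10.4, -21], "jaw": 1},
    {"rot": [0, 0, 0.009], "translation": [6.8, 10.4, -22], "jaw": 1},
    {"rot": [0, 0, 0.009], "translation": [6.8, 10.4, -22], "jaw": 1},
  ],
)

```text
clock: 7.25
position: [0.5031, -0.0332, 0.0781]
ee_rot: [[0.524, 0.852, -0.003], [0.852, -0.524, -0.0], [-0.002, -0.002, -1.0]]
force: [0.4, 0.1, -0.8]
gripper_width: 0.0624
grip_force: 44.7
```

```bash
python3 - <<'E'
from h import *
s=get_state();print(s["q"].round(2),s["position"],s["force"],s["gripper_width"],np.degrees(np.arctan2(s["ee_rot"][1,1],s["ee_rot"][0,1])))
a=snapshot("side")["img"][120:270,200:400];b=snapshot("top")["img"][170:320,190:390]
cv2.imwrite("pics/ab1.png",np.hstack([cv2.resize(x,(400,300),interpolation=cv2.INTER_CUBIC) for x in(a,b)]))
E
```

```text
[ 0.26  0.56 -0.36  2.    0.32  0.64 -0.86] [ 0.50308143 -0.03317293  0.07808419] [ 0.39311099  0.09266892 -0.80826378] 0.06240714256338356 -31.58367242993329
```

View pics/ab1.png

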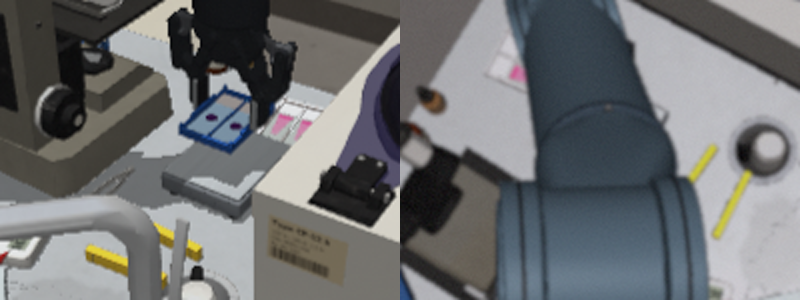

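Side view: the tray is above the plate and well aligned, with the arm clear of the microscope. Set it down.

Emit:
play_rows(
  series=[
    {"rot": [0, 0, 0], "translation": [0.1, -0.05, -1.5], "jaw": 1},
    {"rot": [0, 0, 0], "translation": [0.1, -0.05, -3], "jaw": 1},
    {"rot": [0, 0, 0], "translation": [0.1, -0.05, -4], "jaw": 1},
    {"rot": [0, 0, 0], "translation": [0.1, -0.05, -4.3], "jaw": 1},
    {"rot": [0, 0, 0], "translation": [0.1, -0.05, -4.4], "jaw": 1},
    {"rot": [0, 0, 0], "translation": [0.1, -0.05, -4.4], "jaw": 1},
    {"rot": [0, 0, 0], "translation": [0.1, -0.05, -4.4], "jaw": 1},
  ],
)

```text
clock: 8.05
position: [0.5051, -0.0327, 0.0358]
ee_rot: [[0.523, 0.853, 0.001], [0.853, -0.523, -0.0], [0.0, 0.001, -1.0]]
force: [-0.4, -0.8, -0.4]
gripper_width: 0.0627
grip_force: 44.7
```

Emit:
play_rows(
  series=[
    {"rot": [0, 0, 0], "translation": [-0.1, -0.1, -0.1], "jaw": 1},
    {"rot": [0, 0, 0], "translation": [-0.1, -0.1, -0.2], "jaw": 1},
    {"rot": [0, 0, 0], "translation": [-0.1, -0.1, -0.25], "jaw": 1},
    {"rot": [0, 0, 0], "translation": [-0.1, -0.1, -0.25], "jaw": 1},
  ],
)

```text
clock: 8.45
position: [0.5036, -0.034, 0.0332]
ee_rot: [[0.523, 0.852, 0.0], [0.852, -0.523, -0.001], [-0.0, 0.0, -1.0]]
force: [-2.7, -0.5, 5.2]
gripper_width: 0.0627
grip_force: 45.3
```

Emit:
play_rows(
  series=[
    {"rot": [0, 0, 0], "translation": [0, 0, 0.1], "jaw": -0.6},
    {"rot": [0, 0, 0], "translation": [0, 0, 0.1], "jaw": -0.8},
    {"rot": [0, 0, 0], "translation": [0, 0, 0.1], "jaw": -1},
    {"rot": [0, 0, 0], "translation": [0, 0, 0.1], "jaw": -1},
    {"rot": [0, 0, 0], "translation": [0, 0, 0.1], "jaw": -1},
    {"rot": [0, 0, 0], "translation": [0, 0, 2], "jaw": -1},
    {"rot": [0, 0, 0], "translation": [0, 0, 5], "jaw": -1},
    {"rot": [0, 0, 0], "translation": [0, 0, 9], "jaw": -1},
    {"rot": [0, 0, 0], "translation": [-1, -2, 14], "jaw": -1},
    {"rot": [0, 0, 0], "translation": [-3, -5, 18], "jaw": -1},
    {"rot": [0, 0, 0], "translation": [-4.5, -7, 20], "jaw": -1},
    {"rot": [0, 0, 0], "translation": [-4.5, -7, 20], "jaw": -1},
  ],
)

```text
clock: 9.65
position: [0.4586, -0.1079, 0.236]
ee_rot: [[0.528, 0.849, 0.005], [0.849, -0.528, -0.004], [-0.001, 0.006, -1.0]]
force: [0.6, -0.6, -0.3]
gripper_width: 0.0853
grip_force: 0.0
```

```bash
python3 - <<'E'
from h import *
s=get_state();print(s["position"],s["gripper_width"],np.degrees(np.arctan2(s["ee_rot"][1,1],s["ee_rot"][0,1])))
w=snapshot("wrist");cv2.imwrite("pics/w5.png",w["img"]);np.savez("w5.npz",**w)
for o in comps(w,(20,100,100),(35,255,255),(0,0,640,480),.016,100): print(*o)
for o in comps(w,(100,90,50),(125,255,255),(0,0,640,480),.046,500): print(*o)
E
```

```text
[ 0.45857011 -0.10793269  0.23597121] 0.08526853468721016 -31.859176968817337
[ 404.3 -181.3] [15.  88.9] 152.1 [314. 297.]
[ 439.8 -136.7] [12.5 88.4] 144.0 [319. 244.]
[502.6 -35.1] [62.7 90.5] 58.5 [319. 113.]
```

View pics/w5.png

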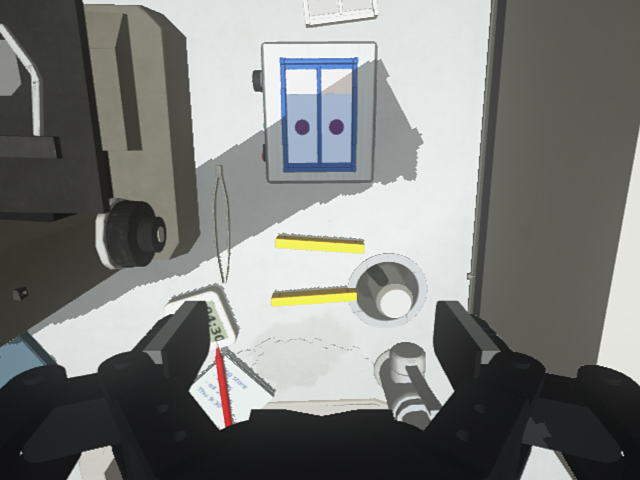

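The blue tray sits centred on the plate (margins about 17 px left and right). The bars are at (319,244) and (314,297), and the round jar by the second bar is at (388,290). Next, hover over the first bar with the jaws turned across it and part closed.

Emit:
play_rows(
  series=[
    {"rot": [0, 0, 0.15], "translation": [-1.9, -2.9, 0], "jaw": 0},
    {"rot": [0, 0, 0.3], "translation": [-1.9, -2.9, -1], "jaw": 0.3},
    {"rot": [0, 0, 0.45], "translation": [-1.9, -2.9, -3], "jaw": 0.3},
    {"rot": [0, 0, 0.6], "translation": [-1.9, -2.9, -5], "jaw": 0.3},
    {"rot": [0, 0, 0.75], "translation": [-1.9, -2.9, -7], "jaw": 0.3},
    {"rot": [0, 0, 0.9], "translation": [-1.9, -2.9, -9], "jaw": 0.3},
    {"rot": [0, 0, 1.05], "translation": [-1.9, -2.9, -11.5], "jaw": 0.3},
    {"rot": [0, 0, 1.2], "translation": [-1.9, -2.9, -11.5], "jaw": 0.3},
    {"rot": [0, 0, 1.35], "translation": [-1.9, -2.9, -11.5], "jaw": 0.3},
    {"rot": [0, 0, 1.5], "translation": [-1.9, -2.9, -11.5], "jaw": 0.3},
    {"rot": [0, 0, 1.5], "translation": [-1.9, -2.9, -11.5], "jaw": 0.3},
    {"rot": [0, 0, 1.5], "translation": [-1.9, -2.9, -11.5], "jaw": 0.3},
  ],
)

```text
clock: 10.9
position: [0.4395, -0.1317, 0.1171]
ee_rot: [[-0.812, 0.584, -0.001], [0.584, 0.812, 0.002], [0.002, 0.001, -1.0]]
force: [0.3, 0.0, 0.1]
gripper_width: 0.0297
grip_force: 0.0
```

```bash
python3 - <<'E'
from h import *
w5=dict(np.load("w5.npz"))
P=np.array([ray(w5,p,.032)[:2] for p in((264,43.5),(375.5,43.5),(373,181),(267.5,181))])*1000;print("case ctr",P.mean(0))
s=get_state();print(s["q"].round(2),s["position"],s["gripper_width"],np.degrees(np.arctan2(s["ee_rot"][1,1],s["ee_rot"][0,1])))
w=snapshot("wrist");cv2.imwrite("pics/w6.png",w["img"]);np.savez("w6.npz",**w)
for o in comps(w,(20,100,100),(35,255,255),(0,0,640,480),.016,100): print(*o)
for o in comps(w,(20,100,190),(35,255,255),(0,0,640,480),.016,100): print(*o)
E
```

```text
case ctr [504.36730096 -34.37685059]
[ 0.74  0.48 -0.66  2.09  0.45  0.71  0.73] [ 0.43951496 -0.13171368  0.11707648] 0.02969736707791519 54.275525611041125
[ 437.7 -138. ] [ 9.5 89.8] 144.1 [312. 244.]
[ 402.9 -182.2] [13.1 89.6] 151.9 [227. 239.]
[ 439.  -138.3] [ 9.1 87.4] 143.5 [312. 248.]
[ 402.3 -183.8] [ 9.5 88.7] 152.2 [225. 241.]
```

View pics/w6.png

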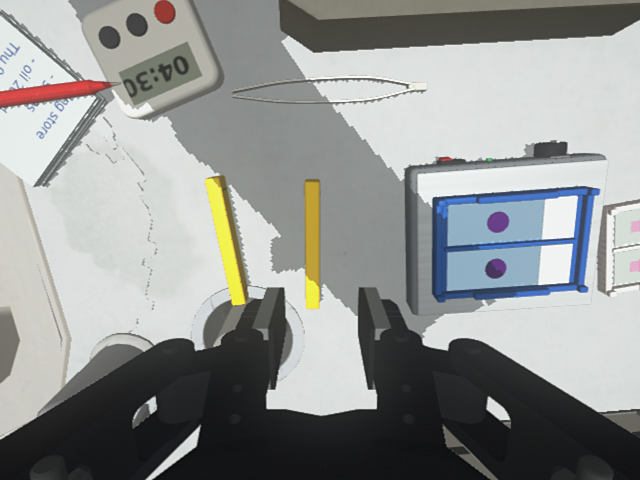

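Bar 1 stands at (312,244), parallel to the jaws and well clear of the jar. Descend and grip.

Emit:
play_rows(
  series=[
    {"rot": [0, 0, -0.003], "translation": [-0.15, -0.65, -3], "jaw": 0.3},
    {"rot": [0, 0, -0.003], "translation": [-0.15, -0.65, -6], "jaw": 0.3},
    {"rot": [0, 0, -0.003], "translation": [-0.15, -0.65, -9], "jaw": 0.3},
    {"rot": [0, 0, -0.003], "translation": [-0.15, -0.65, -11], "jaw": 0.3},
    {"rot": [0, 0, -0.003], "translation": [-0.15, -0.65, -11.3], "jaw": 0.3},
    {"rot": [0, 0, -0.003], "translation": [-0.15, -0.65, -11.3], "jaw": 0.3},
    {"rot": [0, 0, -0.003], "translation": [-0.15, -0.65, -11.3], "jaw": 0.6},
    {"rot": [0, 0, -0.003], "translation": [-0.15, -0.65, -11.3], "jaw": 1},
    {"rot": [0, 0, -0.003], "translation": [-0.15, -0.65, -11.3], "jaw": 1},
    {"rot": [0, 0, -0.003], "translation": [-0.15, -0.65, -11.3], "jaw": 1},
    {"rot": [0, 0, -0.003], "translation": [-0.15, -0.65, -11.3], "jaw": 1},
  ],
)

```text
clock: 12.05
position: [0.439, -0.1394, 0.0059]
ee_rot: [[-0.811, 0.584, 0.002], [0.584, 0.811, -0.001], [-0.002, 0.001, -1.0]]
force: [-1.0, 0.7, 7.2]
gripper_width: 0.0088
grip_force: 41.8
```

Emit:
play_rows(
  series=[
    {"rot": [0, 0, 0], "translation": [0, 0, 1], "jaw": 1},
    {"rot": [0, 0, 0], "translation": [0, 0, 4], "jaw": 1},
    {"rot": [0, 0, 0], "translation": [0, 0, 8], "jaw": 1},
    {"rot": [0, 0, 0], "translation": [0, 0, 12], "jaw": 1},
    {"rot": [0, 0, 0.03], "translation": [1, 1.5, 14], "jaw": 1},
    {"rot": [0, 0, 0.06], "translation": [3, 4.5, 14], "jaw": 1},
    {"rot": [0, 0, 0.075], "translation": [5, 8, 14], "jaw": 1},
    {"rot": [0, 0, 0.075], "translation": [7, 11.5, 14], "jaw": 1},
    {"rot": [0, 0, 0.075], "translation": [8.1, 13.2, 14], "jaw": 1},
    {"rot": [0, 0, 0.075], "translation": [8.1, 13.2, 12], "jaw": 1},
    {"rot": [0, 0, 0.075], "translation": [8.1, 13.2, 12], "jaw": 1},
    {"rot": [0, 0, 0.075], "translation": [8.1, 13.2, 12], "jaw": 1},
  ],
)

```text
clock: 13.25
position: [0.5185, -0.0078, 0.1252]
ee_rot: [[-0.853, 0.522, -0.001], [0.522, 0.853, -0.0], [0.001, -0.001, -1.0]]
force: [-0.8, 0.3, -0.3]
gripper_width: 0.0087
grip_force: 40.8
```

```bash
python3 - <<'E'
from h import *
s=get_state();print(s["q"].round(2),s["position"],s["force"],s["gripper_width"],np.degrees(np.arctan2(s["ee_rot"][1,1],s["ee_rot"][0,1])))
w=snapshot("wrist");cv2.imwrite("pics/w7.png",w["img"]);np.savez("w7.npz",**w)
zb=s["position"][2]-.0059+.016
for o in comps(w,(20,100,60),(35,255,255),(200,0,440,480),zb,100): print(*o)
for o in comps(w,(100,90,50),(125,255,255),(0,0,640,480),.046,500): print(*o)
E
```

```text
[ 0.46  0.57 -0.69  1.94  0.49  0.81  0.53] [ 0.51850455 -0.0078268   0.12517177] [-0.81927572  0.34647867 -0.2634936 ] 0.008657834583992743 58.52950662080059
[516.4  -6.5] [ 9.8 90.3] 148.5 [321. 305.]
[519.7   4.4] [ 5.4 54.4] 149.0 [339. 243.]
[495.5 -43.6] [64.5 68.3] 58.4 [243. 247.]
```

View pics/w7.png

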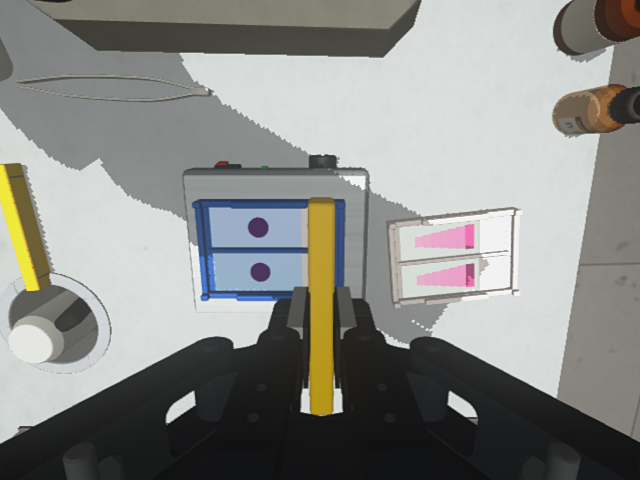

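The held bar is at (321,300), and the far notches show just left of the white tray at (340,210). The white tray is at (455,255), next to the two bottles. Lower the bar.

Emit:
play_rows(
  series=[
    {"rot": [0, 0, 0], "translation": [0.3, 0, -2], "jaw": 1},
    {"rot": [0, 0, 0], "translation": [0.3, 0, -4], "jaw": 1},
    {"rot": [0, 0, 0], "translation": [0.3, 0, -6], "jaw": 1},
    {"rot": [0, 0, 0], "translation": [0.3, 0, -6.6], "jaw": 1},
    {"rot": [0, 0, 0], "translation": [0.3, 0, -6.8], "jaw": 1},
    {"rot": [0, 0, 0], "translation": [0.3, 0, -6.8], "jaw": 1},
    {"rot": [0, 0, 0], "translation": [0.3, 0, -6.8], "jaw": 1},
  ],
)

```text
clock: 14.0
position: [0.5229, -0.0073, 0.0578]
ee_rot: [[-0.853, 0.522, 0.002], [0.522, 0.853, -0.0], [-0.001, 0.001, -1.0]]
force: [-0.1, 0.3, -0.1]
gripper_width: 0.0083
grip_force: 40.8
```

```bash
python3 - <<'E'
from h import *
s=get_state();print(s["position"],s["force"],np.degrees(np.arctan2(s["ee_rot"][1,1],s["ee_rot"][0,1])))
w=snapshot("wrist");cv2.imwrite("pics/w8.png",w["img"]);np.savez("w8.npz",**w)
zb=s["position"][2]-.0059+.016
for o in comps(w,(20,100,60),(35,255,255),(270,0,370,480),zb,100): print(*o)
for o in comps(w,(100,90,50),(125,255,255),(0,0,640,480),.046,300): print(*o)
E
```

```text
[ 0.52287207 -0.0073103   0.05780714] [-0.13853178  0.32014635 -0.12046929] 58.546404066343
[520.7  -6. ] [ 9.8 90.4] 148.4 [321. 305.]
[509.3  11. ] [ 5.1 31.6] 149.0 [341. 251.]
[496.4 -41.1] [65. 73.] 58.5 [207. 267.]
```

View pics/w8.png

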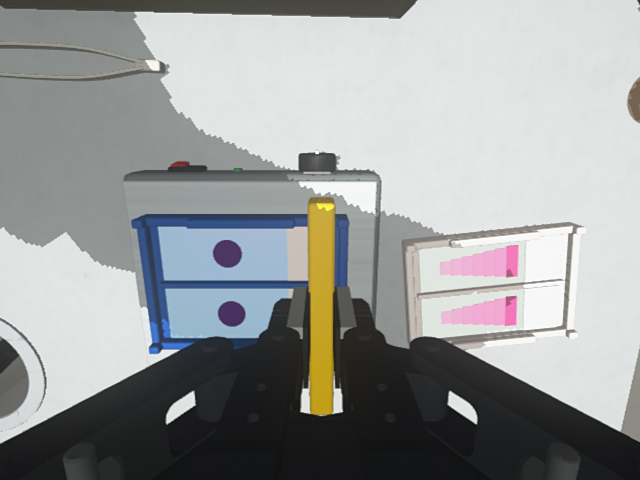

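Bar is over the far notches, aligned; lower 1 cm more.

Emit:
play_rows(
  series=[
    {"rot": [0, 0, 0], "translation": [-0.1, -0.05, -0.4], "jaw": 1},
    {"rot": [0, 0, 0], "translation": [-0.1, -0.05, -0.8], "jaw": 1},
    {"rot": [0, 0, 0], "translation": [-0.1, -0.05, -0.9], "jaw": 1},
    {"rot": [0, 0, 0], "translation": [-0.1, -0.05, -1.0], "jaw": 1},
    {"rot": [0, 0, 0], "translation": [-0.1, -0.05, -1.0], "jaw": 1},
  ],
)

```text
clock: 14.55
position: [0.521, -0.0079, 0.0477]
ee_rot: [[-0.853, 0.522, -0.0], [0.522, 0.853, -0.001], [-0.0, -0.001, -1.0]]
force: [-4.6, -1.0, 14.0]
gripper_width: 0.0093
grip_force: 42.7
```

Emit:
play_rows(
  series=[
    {"rot": [0, 0, 0], "translation": [0, 0, 0.1], "jaw": 0.6},
    {"rot": [0, 0, 0], "translation": [0, 0, 0.1], "jaw": 0.4},
    {"rot": [0, 0, 0], "translation": [0, 0, 0.1], "jaw": 0.4},
    {"rot": [0, 0, 0], "translation": [0, 0, 1], "jaw": 0.4},
    {"rot": [0, 0, 0], "translation": [0, 0, 4], "jaw": 0.3},
    {"rot": [0, 0, 0], "translation": [0, 0, 8], "jaw": 0.3},
    {"rot": [0, 0, 0], "translation": [-2, -3, 10], "jaw": 0.3},
    {"rot": [0, 0, 0], "translation": [-4.5, -7, 10], "jaw": 0.3},
    {"rot": [0, 0, 0.03], "translation": [-7, -11, 10], "jaw": 0.3},
    {"rot": [0, 0, 0.05], "translation": [-9.5, -15, 10], "jaw": 0.3},
    {"rot": [0, 0, 0.06], "translation": [-11.8, -17.4, 10], "jaw": 0.3},
    {"rot": [0, 0, 0.06], "translation": [-11.8, -17.4, 10], "jaw": 0.3},
  ],
)

```text
clock: 15.75
position: [0.3993, -0.1858, 0.1466]
ee_rot: [[-0.88, 0.476, -0.004], [0.476, 0.88, -0.002], [0.002, -0.003, -1.0]]
force: [-0.0, -1.0, 0.4]
gripper_width: 0.0304
grip_force: 0.0
```

```bash
python3 - <<'E'
from h import *
s=get_state();print(s["q"].round(2),s["position"],np.degrees(np.arctan2(s["ee_rot"][1,1],s["ee_rot"][0,1])))
w=snapshot("wrist");cv2.imwrite("pics/w9.png",w["img"]);np.savez("w9.npz",**w)
for o in comps(w,(20,100,60),(35,255,255),(0,0,450,480),.016,100): print(*o)
for o in comps(w,(20,100,60),(35,255,255),(400,0,640,480),.058,100): print(*o)
E
```

```text
[ 0.95  0.41 -0.74  2.11  0.41  0.77  1.03] [ 0.39928747 -0.18576328  0.14659563] 61.586933296476495
[ 401.9 -184.2] [10.1 89.9] 151.9 [325. 232.]
[515.5 -24.5] [19.7 85.7] 164.0 [631. 284.]
```

View pics/w9.png

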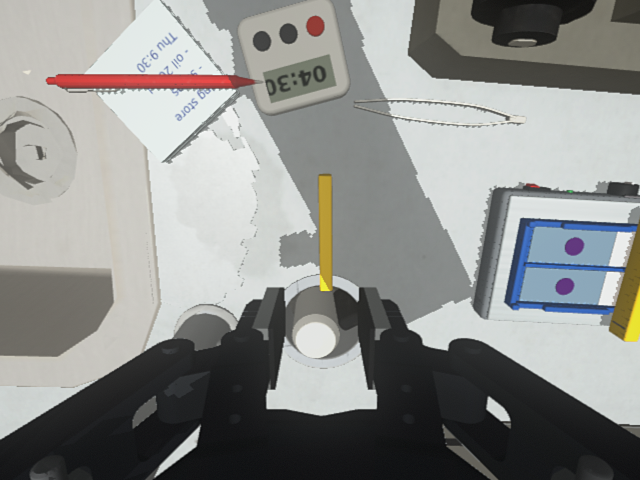

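The second bar is at (325,232), with its lower end against the jar's rim; the jar's white cap is at (315,340). The first bar is seated at the right edge of the view. I need the jar's height before descending.

```bash
python3 - <<'E'
from h import *
import glob
A=dict(np.load("w5.npz"));B=dict(np.load("w9.npz"));C=dict(np.load("w6.npz"));D=dict(np.load("w7.npz"))
def P(c): return c["intrinsics"]@np.hstack([c["R"],c["t"][:,None]])
def tri(a,ua,b,ub):
    X=cv2.triangulatePoints(P(a),P(b),np.array(ua,float),np.array(ub,float));X=(X[:3]/X[3]).ravel();return X.round(3),proj(a,X)-ua,proj(b,X)-ub
print("cap A-B",tri(A,(392,300),B,(316,340)))
print("cap A-D",tri(A,(392,300),D,(37,340)))
print("cap B-D",tri(B,(316,340),D,(37,340)))
print("ring outer A, z0",ray(A,(388,290),0),"rim L/R",ray(A,(349,290),0),ray(A,(427,290),0))
print("tap base D/B", ray(B,(207,330),0))
print("tap in A: top",ray(A,(405,350),.1),ray(A,(405,350),.2))
E
```

```text
cap A-B (array([ 0.473, -0.229,  0.019]), array([1.73426048, 1.55120059]), array([ 1.88242341, -2.38404514]))
cap A-D (array([ 0.473, -0.227,  0.018]), array([ 0.50898195, -0.49480322]), array([-0.67119364, -0.65208617]))
cap B-D (array([ 0.475, -0.232,  0.014]), array([ 0.09271951, -1.99811267]), array([0.00611263, 2.16292297]))
ring outer A, z0 [ 4.72793630e-01 -2.23521868e-01  5.55111512e-17] rim L/R [ 4.37089440e-01 -2.01113000e-01 -5.55111512e-17] [ 0.50854527 -0.24596052  0.        ]
tap base D/B [ 0.43085316 -0.31390131  0.        ]
tap in A: top [ 0.46395126 -0.23200051  0.1       ] [ 0.47453553 -0.16639385  0.2       ]
```

```bash
python3 - <<'E'
from h import *
s=snapshot("side");A=dict(np.load("w5.npz"));B=dict(np.load("w9.npz"))
for z in(.08,.12,.16,.2):
    print(z,"side tip",ray(s,(291,231),z)[:2].round(3),"projected in w5",proj(A,ray(s,(291,231),z)).round(),"w9",proj(B,ray(s,(291,231),z)).round())
cv2.imwrite("pics/tap.png",np.hstack([cv2.resize(A["img"][330:430,350:450],(400,400)),cv2.resize(B["img"][290:400,140:250],(400,400))]))
E
```

```text
0.08 side tip [ 0.462 -0.199] projected in w5 [379. 310.] w9 [351. 353.]
0.12 side tip [ 0.464 -0.246] projected in w5 [419. 377.] w9 [281. 433.]
0.16 side tip [ 0.466 -0.292] projected in w5 [466. 458.] w9 [184. 544.]
0.2 side tip [ 0.468 -0.339] projected in w5 [525. 558.] w9 [ 43. 705.]
```

View pics/tap.png

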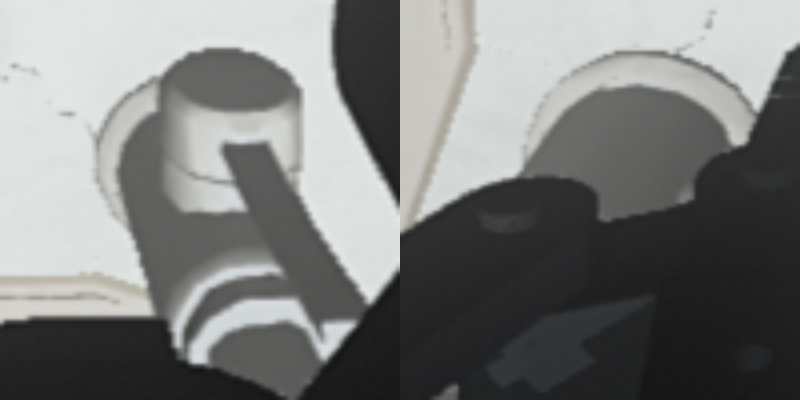

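Handle and lever are over 5 cm from where the gripper body goes, and the jar is only about 2 cm high. Go down on bar 2.

Emit:
play_rows(
  series=[
    {"rot": [0, 0, 0.005], "translation": [0.25, 0.15, -4], "jaw": 0.3},
    {"rot": [0, 0, 0.005], "translation": [0.25, 0.15, -8], "jaw": 0.3},
    {"rot": [0, 0, 0.005], "translation": [0.25, 0.15, -11], "jaw": 0.3},
    {"rot": [0, 0, 0.005], "translation": [0.25, 0.15, -13.5], "jaw": 0.3},
    {"rot": [0, 0, 0.005], "translation": [0.25, 0.15, -14], "jaw": 0.3},
    {"rot": [0, 0, 0.005], "translation": [0.25, 0.15, -14], "jaw": 0.3},
    {"rot": [0, 0, 0.005], "translation": [0.25, 0.15, -14], "jaw": 0.6},
    {"rot": [0, 0, 0.005], "translation": [0.25, 0.15, -14], "jaw": 1},
    {"rot": [0, 0, 0.005], "translation": [0.25, 0.15, -14], "jaw": 1},
    {"rot": [0, 0, 0.005], "translation": [0.25, 0.15, -14], "jaw": 1},
    {"rot": [0, 0, 0.005], "translation": [0.25, 0.15, -14], "jaw": 1},
  ],
)

```text
clock: 16.95
position: [0.4068, -0.1804, 0.0081]
ee_rot: [[-0.885, 0.465, 0.003], [0.465, 0.885, -0.001], [-0.003, 0.001, -1.0]]
force: [-0.5, 1.3, 7.6]
gripper_width: 0.0086
grip_force: 42.5
```

Emit:
play_rows(
  series=[
    {"rot": [0, 0, 0], "translation": [0, 0, 1], "jaw": 1},
    {"rot": [0, 0, 0], "translation": [0, 0, 4], "jaw": 1},
    {"rot": [0, 0, 0], "translation": [0, 0, 8], "jaw": 1},
    {"rot": [0, 0, 0], "translation": [0, 0, 11], "jaw": 1},
    {"rot": [0, 0, -0.03], "translation": [1, 1.5, 12], "jaw": 1},
    {"rot": [0, 0, -0.05], "translation": [3, 4.5, 12], "jaw": 1},
    {"rot": [0, 0, -0.066], "translation": [5, 7.7, 12], "jaw": 1},
    {"rot": [0, 0, -0.066], "translation": [7, 10.7, 11.5], "jaw": 1},
    {"rot": [0, 0, -0.066], "translation": [7.9, 11.9, 11], "jaw": 1},
    {"rot": [0, 0, -0.066], "translation": [7.9, 11.9, 10], "jaw": 1},
    {"rot": [0, 0, -0.066], "translation": [7.9, 11.9, 10], "jaw": 1},
    {"rot": [0, 0, -0.066], "translation": [7.9, 11.9, 10], "jaw": 1},
  ],
)

```text
clock: 18.15
position: [0.4835, -0.0627, 0.1066]
ee_rot: [[-0.852, 0.524, -0.002], [0.524, 0.852, -0.001], [0.001, -0.002, -1.0]]
force: [-0.4, 0.5, 0.2]
gripper_width: 0.0088
grip_force: 41.5
```

```bash
cat > uv.py <<'E'
from h import *
U=np.array([-.852,.523]);V=np.array([.523,.852])
def bars(tag,zoff=.0059):
    s=get_state();p=s["position"];print(p.round(4),s["force"].round(1),"yaw",round(np.degrees(np.arctan2(s["ee_rot"][1,1],s["ee_rot"][0,1])),2))
    w=snapshot("wrist");cv2.imwrite(f"pics/{tag}.png",w["img"]);np.savez(tag+".npz",**w)
    f=lambda o:(o[0],o[1],o[2],"u,v",(o[0]@U).round(1),(o[0]@V).round(1),o[3])
    for o in comps(w,(20,100,60),(35,255,255),(0,0,640,480),p[2]-zoff+.016,200): print("held",*f(o))
    for o in comps(w,(20,100,60),(35,255,255),(0,0,640,480),.058,200): print("seated",*f(o))
    for o in comps(w,(100,90,50),(125,255,255),(0,0,640,480),.046,300): print("blue",*f(o))
E
python3 -c "
from uv import *
bars('w10',.0081)"
```

```text
[ 0.4835 -0.0627  0.1066] [-0.4  0.5  0.2] yaw 58.4
held [480.5 -60.9] [ 9.9 89.9] 148.4 u,v -441.2 199.4 [321. 301.]
held [489.4 -13.8] [ 9.4 60.5] 148.6 u,v -424.2 244.2 [440. 263.]
seated [503.4 -75.2] [ 14.1 127.9] 148.4 u,v -468.2 199.2 [321. 301.]
seated [516.   -8.2] [13.4 86.1] 148.6 u,v -443.9 262.9 [440. 263.]
blue [531.2 -40.8] [ 7.  31.8] 58.3 u,v -473.9 243.1 [396. 309.]
blue [500.2 -33.4] [ 3. 52.] 58.3 u,v -443.6 233.1 [381. 261.]
blue [476.5 -18.5] [ 5.  51.9] 58.3 u,v -415.7 233.4 [385. 211.]
blue [470.8 -66.7] [ 3.9 46. ] 148.9 u,v -436.0 189.4 [303. 246.]
```

View pics/w10.png

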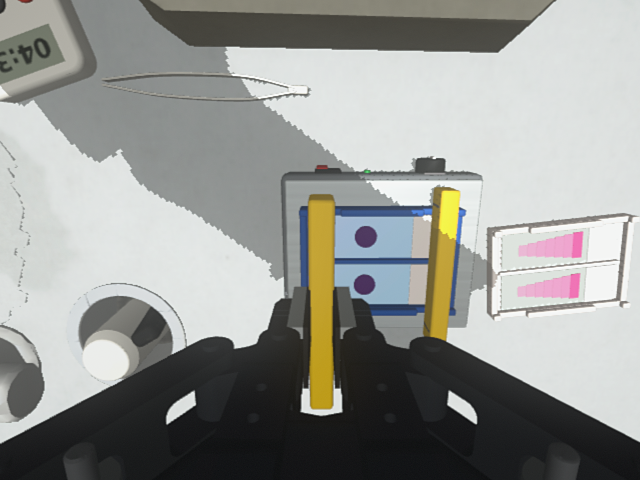

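The second bar is held over the near notches at (321,300), and the first is seated at (440,263). A small correction, then lower.

Emit:
play_rows(
  series=[
    {"rot": [0, 0, 0], "translation": [0.5, -0.05, -1.5], "jaw": 1},
    {"rot": [0, 0, 0], "translation": [0.5, -0.05, -3], "jaw": 1},
    {"rot": [0, 0, 0], "translation": [0.5, -0.05, -4], "jaw": 1},
    {"rot": [0, 0, 0], "translation": [0.5, -0.05, -4.4], "jaw": 1},
    {"rot": [0, 0, 0], "translation": [0.5, -0.05, -4.4], "jaw": 1},
    {"rot": [0, 0, 0], "translation": [0.5, -0.05, -4.4], "jaw": 1},
  ],
)

```text
clock: 18.8
position: [0.4897, -0.0616, 0.063]
ee_rot: [[-0.853, 0.522, 0.0], [0.522, 0.853, 0.0], [-0.0, 0.0, -1.0]]
force: [0.8, 0.4, 1.0]
gripper_width: 0.0082
grip_force: 41.5
```

```bash
python3 -c "
from uv import *
bars('w11',.0081)"
```

```text
[ 0.4897 -0.0616  0.063 ] [0.8 0.4 1. ] yaw 58.51
held [486.7 -59.9] [ 9.9 89.9] 148.4 u,v -446.0 203.5 [321. 301.]
held [503.   -6.8] [13.  65.6] 148.5 u,v -432.1 257.3 [464. 266.]
seated [492.  -63.1] [10.9 98.6] 148.4 u,v -452.2 203.6 [321. 301.]
seated [509.9  -4.9] [14.2 72. ] 148.5 u,v -437.0 262.5 [464. 266.]
blue [531.9 -38.4] [ 7.9 26.9] 58.4 u,v -473.3 245.5 [410. 337.]
blue [500.4 -32.1] [ 3.4 49.1] 58.4 u,v -443.1 234.4 [389. 280.]
blue [477.  -17.4] [ 5.7 49.4] 57.7 u,v -415.5 234.6 [393. 218.]
blue [469.1 -62.1] [ 9.6 39.8] 148.7 u,v -432.2 192.4 [295. 253.]
```

Emit:
play_rows(
  series=[
    {"rot": [0, 0, 0], "translation": [-0.08, -0.12, -0.5], "jaw": 1},
    {"rot": [0, 0, 0], "translation": [-0.08, -0.12, -1], "jaw": 1},
    {"rot": [0, 0, 0], "translation": [-0.08, -0.12, -1.2], "jaw": 1},
    {"rot": [0, 0, 0], "translation": [-0.08, -0.12, -1.3], "jaw": 1},
    {"rot": [0, 0, 0], "translation": [-0.08, -0.12, -1.3], "jaw": 1},
  ],
)

```text
clock: 19.35
position: [0.4885, -0.063, 0.05]
ee_rot: [[-0.853, 0.522, -0.001], [0.522, 0.853, -0.001], [0.0, -0.001, -1.0]]
force: [-2.6, -0.1, 6.2]
gripper_width: 0.0082
grip_force: 42.3
```

Emit:
play_rows(
  series=[
    {"rot": [0, 0, 0], "translation": [0, 0, 0.1], "jaw": 0.6},
    {"rot": [0, 0, 0], "translation": [0, 0, 0.1], "jaw": 0.4},
    {"rot": [0, 0, 0], "translation": [0, 0, 0.1], "jaw": 0.4},
    {"rot": [0, 0, 0], "translation": [0, 0, 1], "jaw": 0.4},
    {"rot": [0, 0, 0], "translation": [0, 0, 4], "jaw": 0.4},
    {"rot": [0, 0, 0], "translation": [0, 0, 8], "jaw": 0.4},
    {"rot": [0, 0, -0.15], "translation": [0, 0, 12], "jaw": 0},
    {"rot": [0, 0, -0.3], "translation": [0, 0, 15], "jaw": -0.5},
    {"rot": [0, 0, -0.45], "translation": [0, 0, 15], "jaw": -1},
    {"rot": [0, 0, -0.6], "translation": [0, 0, 15], "jaw": -1},
    {"rot": [0, 0, -0.75], "translation": [0, 0, 15], "jaw": -1},
    {"rot": [0, 0, -0.9], "translation": [0, 0, 15], "jaw": -1},
  ],
)

```text
clock: 20.55
position: [0.4888, -0.0628, 0.2005]
ee_rot: [[-0.115, 0.993, 0.001], [0.993, 0.115, 0.0], [-0.0, 0.001, -1.0]]
force: [0.4, -0.8, 1.1]
gripper_width: 0.0853
grip_force: 0.0
```

Emit:
play_rows(
  series=[
    {"rot": [0, 0, -0.15], "translation": [2, 3, 0], "jaw": -1},
    {"rot": [0, 0, -0.3], "translation": [4, 6, 0], "jaw": -1},
    {"rot": [0, 0, -0.45], "translation": [6, 9, 0], "jaw": -1},
    {"rot": [0, 0, -0.54], "translation": [8, 11, -2], "jaw": -1},
    {"rot": [0, 0, -0.54], "translation": [9, 12.6, -5], "jaw": -1},
    {"rot": [0, 0, -0.54], "translation": [9, 12.6, -5], "jaw": -1},
    {"rot": [0, 0, -0.54], "translation": [9, 12.6, -5], "jaw": -1},
  ],
)

```text
clock: 21.25
position: [0.5782, 0.0629, 0.1499]
ee_rot: [[0.406, 0.914, -0.002], [0.914, -0.406, -0.0], [-0.001, -0.001, -1.0]]
force: [1.0, 1.0, 0.5]
gripper_width: 0.0853
grip_force: 0.0
```

```bash
python3 -c "
from uv import *
bars('w12')
w=dict(np.load('w12.npz'))
for o in comps(w,(150,60,60),(175,255,255),(0,0,640,480),.006,100): print('pink',*o)
sd=snapshot('side')['img'];a=cv2.resize(sd[130:250,230:390],(400,300),interpolation=cv2.INTER_CUBIC)
cv2.imwrite('pics/c12.png',np.hstack([cv2.resize(w['img'],(400,300),interpolation=cv2.INTER_AREA),a]))"
```

```text
[0.5782 0.0629 0.1499] [1.  1.  0.5] yaw -23.95
held [559.2  52.9] [10.2 49.9] 148.4 u,v -448.8 337.5 [288. 359.]
seated [523.1  -2.8] [18.2 88.6] 148.4 u,v -447.1 271.2 [288. 359.]
blue [527.   5.] [12.8 62.8] 148.2 u,v -446.4 279.9 [290. 338.]
pink [596.7  62. ] [17.1 24. ] 63.3 [344. 217.]
pink [573.6  82.5] [ 6.2 16.9] 156.0 [306. 208.]
```

View pics/c12.png

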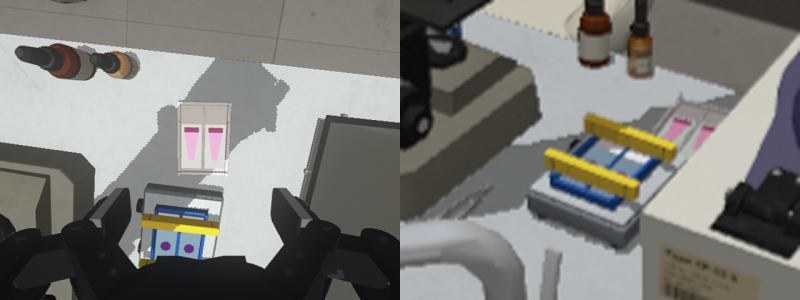

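The white tray is at about (326,220) in the full wrist image, and both bars look seated in the side view. I have now viewed more pictures than the 14 allowed, so from here I work from numbers only.

```bash
python3 - <<'E'
from h import *
np.set_printoptions(linewidth=250)
w=dict(np.load('w12.npz'));g=cv2.cvtColor(w["img"],cv2.COLOR_BGR2GRAY);i=w["img"].astype(int)
for r in(190,225,260): print(r,"L",g[r,276:300],"R",g[r,352:380])
for r in(190,225,260): print(r,"r-b L",(i[r,276:300,2]-i[r,276:300,0]),"R",(i[r,352:380,2]-i[r,352:380,0]))
for c in(300,325,350): print(c,"T",g[152:176,c],"B",g[264:290,c]); print("r-b",(i[152:176,c,2]-i[152:176,c,0]),(i[264:290,c,2]-i[264:290,c,0]))
E
```

```text
190 L [140 142 142 142 141 141 140 143 161 181 184 180 151 139 183 184 183 183 183 182 182 183 182 183] R [183 183 183 183 183 183 183 184 184 184 162 128 163 183 183 179 155 122 136 137 138 138 138 138 138 139 138 138]
225 L [140 140 140 140 139 140 132 139 174 181 183 179 145 148 211 224 221 220 220 221 219 211 206 205] R [203 210 220 222 222 222 222 225 205 136 125 172 185 184 182 163 140 139 140 142 142 142 142 141 143 140 140 139]
260 L [136 137 137 138 139 140 139 129 137 173 181 179 159 156 209 222 220 219 219 220 219 219 219 219] R [221 221 222 222 222 222 211 172 196 244 243 242 224 179 218 221 219 218 219 219 219 219 219 219 219 218 219 217]
190 r-b L [-1 -1 -1 -1 -1 -1 -2  2 11 14 14 14 11 10 14 14 13 14 13 14 14 14 14 14] R [13 14 14 14 15 15 14 14 14 14 12 10 13 15 15 14 11  1 -1 -2 -1 -1 -2 -1 -1 -2 -2 -2]
225 r-b L [-2 -2 -1 -1 -1 -2 -2  6 14 15 14 14 12  8  9  5  4  4  4  4  6 12 15 15] R [17 15  6  3  3  4  4  3  6  8 10 13 16 15 14 10  0 -2 -1 -1 -1 -1 -2 -1 -1 -2 -2 -1]
260 r-b L [-2 -2 -2 -3 -2 -2 -2 -1  8 14 15 14 13 10  9  5  4  4  4  4  4  5  5  4] R [ 4  4  4 
[... 485 characters left out ...]
141 139 127 128 179 186 183 177 160 184 178 149 166 164 155 156] B [168 170 181 182 181 180 180 178 170 174 114 122 176 188 183 173 140 140 141 138 145 186 213 185 216 219]
r-b [-1  0 -1 -1 -2 -2 -1 -1 -3 -1  1  9 15 14 15 13 12 14 13 12 12 12 11 12] [13 14 14 14 14 15 13 14 12 13  8  9 15 15 15 13  2 -2 -2 -2 -1 -2 -3 -2 -4 -3]
350 T [138 137 138 136 138 137 139 138 138 138 132 124 167 188 183 179 166 149 183 184 183 179 167 183] B [221 221 221 221 220 217 209 241 243 228 142 128 211 245 242 240 230 218 218 219 219 219 219 218 218 218]
r-b [-2 -2 -2 -1 -2 -1 -1 -1 -1 -2 -1  7 14 16 14 14 13 11 15 14 14 14 13 14] [ 5  4  4  4  4  5  9  0 -1  1 10 10 11 -2 -1  1  7 -1 -3 -2 -3 -3 -2 -3 -3 -2]
```

```bash
python3 - <<'E'
from h import *
w=dict(np.load('w12.npz'));R=lambda u,v,z:ray(w,(u,v),z)[:2]*1000
mid=[]
for r,l,q,z in((190,283.6,368.5,.010),(225,283.2,367.2,.014),(260,284,365,.010)):
    a,b=R(l,r,z),R(q,r,z);mid.append((a+b)/2);d=b-a;print(r,mid[-1].round(1),np.linalg.norm(d).round(1))
T=[R(c,v,.010) for c,v in((300,162.1),(325,163),(350,163.2))];B=[R(c,v,.010) for c,v in((300,279.3),(325,279.8),(350,280.7))]
ang=lambda d:np.degrees(np.arctan2(d[1],d[0])).round(2)
for e in (T,B): print("end dir",ang(e[2]-e[0]))
print("mids dir",ang(mid[0]-mid[2]),"len",[np.linalg.norm(a-b).round(1) for a,b in zip(T,B)],"ctr",((T[1]+B[1])/2).round(1))
for s,(x) in(("L",[(283.6,190,.01),(284,260,.01)]),("R",[(368.5,190,.01),(365,260,.01)])): print(s,ang(R(*x[0])-R(*x[1])))
E
```

```text
190 [593.4  89.3] 63.5
225 [582.3  65.9] 63.5
260 [570.   39.5] 63.7
end dir -25.29
end dir -25.74
mids dir 64.87 len [np.float64(91.6), np.float64(91.4), np.float64(92.0)] ctr [582.2  65.9]
L 64.74
R 64.99
```

Centre is (582.2, 65.9) mm with the long axis at 64.8°, consistent in width (63.5) and length (91.6). Grasp the white tray.

Emit:
play_rows(
  series=[
    {"rot": [0, 0, -0.022], "translation": [0.4, 0.3, -4], "jaw": -1},
    {"rot": [0, 0, -0.022], "translation": [0.4, 0.3, -8], "jaw": -1},
    {"rot": [0, 0, -0.022], "translation": [0.4, 0.3, -12], "jaw": -1},
    {"rot": [0, 0, -0.022], "translation": [0.4, 0.3, -14.2], "jaw": -1},
    {"rot": [0, 0, -0.022], "translation": [0.4, 0.3, -14.8], "jaw": -1},
    {"rot": [0, 0, -0.022], "translation": [0.4, 0.3, -14.8], "jaw": -1},
    {"rot": [0, 0, -0.022], "translation": [0.4, 0.3, -14.8], "jaw": -0.7},
    {"rot": [0, 0, -0.022], "translation": [0.4, 0.3, -14.8], "jaw": -0.55},
    {"rot": [0, 0, -0.022], "translation": [0.4, 0.3, -14.8], "jaw": 1},
    {"rot": [0, 0, -0.022], "translation": [0.4, 0.3, -14.8], "jaw": 1},
    {"rot": [0, 0, -0.022], "translation": [0.4, 0.3, -14.8], "jaw": 1},
    {"rot": [0, 0, -0.022], "translation": [0.4, 0.3, -14.8], "jaw": 1},
  ],
)

```text
clock: 22.55
position: [0.584, 0.0662, 0.004]
ee_rot: [[0.427, 0.904, 0.002], [0.904, -0.427, -0.0], [0.001, 0.002, -1.0]]
force: [-1.9, -0.7, 10.7]
gripper_width: 0.0621
grip_force: 41.9
```

Emit:
play_rows(
  series=[
    {"rot": [0, 0, 0], "translation": [0, 0, 0.5], "jaw": 1},
    {"rot": [0, 0, 0], "translation": [0, 0, 2], "jaw": 1},
    {"rot": [0, 0, 0], "translation": [0, 0, 5], "jaw": 1},
    {"rot": [0, 0, 0], "translation": [0, 0, 9], "jaw": 1},
    {"rot": [0, 0, 0], "translation": [0, 0, 12], "jaw": 1},
    {"rot": [0, 0, -0.03], "translation": [-1, -1.2, 13], "jaw": 1},
    {"rot": [0, 0, -0.06], "translation": [-3, -3.7, 13], "jaw": 1},
    {"rot": [0, 0, -0.09], "translation": [-5, -6.2, 13], "jaw": 1},
    {"rot": [0, 0, -0.109], "translation": [-7, -8.6, 13], "jaw": 1},
    {"rot": [0, 0, -0.109], "translation": [-8.1, -9.9, 13], "jaw": 1},
    {"rot": [0, 0, -0.109], "translation": [-8.1, -9.9, 13], "jaw": 1},
    {"rot": [0, 0, -0.109], "translation": [-8.1, -9.9, 13], "jaw": 1},
  ],
)

```text
clock: 23.75
position: [0.5029, -0.0322, 0.1325]
ee_rot: [[0.522, 0.853, 0.002], [0.853, -0.522, 0.001], [0.002, 0.001, -1.0]]
force: [0.2, 0.5, -0.9]
gripper_width: 0.0623
grip_force: 44.3
```

```bash
python3 - <<'E'
from uv import *
bars('w13')
s=get_state();print(s["gripper_width"],s["q"].round(2))
np.set_printoptions(linewidth=250)
w=dict(np.load('w13.npz'));i=w["img"].astype(int)
# held tray outline: where is it expected? project corners about TCP
p=s["position"];R=s["ee_rot"];off=np.array([-.001,0,0])
for c in((46,32),(46,-32),(-46,32),(-46,-32)):
    X=p+R@np.array([c[0]/1000-.001,c[1]/1000,0]);X[2]=p[2]-.004+.010;print(c,proj(w,X).round(1))
g=cv2.cvtColor(w["img"],cv2.COLOR_BGR2GRAY)
for c in(300,325,350): print(c,g[185:225,c])
E
```

```text
[ 0.5029 -0.0322  0.1325] [ 0.2  0.5 -0.9] yaw -31.47
held [528.8   8. ] [ 1.8 53.4] 148.4 u,v -446.4 283.4 [325. 197.]
seated [523.1  -3.1] [ 2.9 87.8] 148.4 u,v -447.3 270.9 [325. 197.]
blue [525.    1.5] [ 7.8 62.3] 148.4 u,v -446.5 275.9 [324. 185.]
0.06247470287003751 [ 0.31  0.47 -0.42  1.98  0.27  0.74 -0.82]
(46, 32) [409.7 200.5]
(46, -32) [233.4 201. ]
(-46, 32) [396.9 414.2]
(-46, -32) [247.3 414.7]
300 [ 72  74  79  80  78  76 100 162 156  98  93  98 130 143 129 108 108 114 146 168 179 182 180 178 177 177 172 151 145 179 180 179 179 180 180 178 163 145 180 180]
325 [ 70  72  78  74  73  78  79  77  85  95  96 100 130 144 129 109 108 113 146 168 179 181 180 179 178 177 171 150 144 180 182 181 179 180 181 180 179 180 180 179]
350 [ 70  71  78  78  77  75 100 164 157  96  90  98 131 143 129 108 107 114 150 169 179 182 180 179 178 177 171 150 142 180 181 180 180 180 180 180 164 146 181 182]
```

Emit:
play_rows(
  series=[
    {"rot": [0, 0, 0], "translation": [0.05, -0.05, -2], "jaw": 1},
    {"rot": [0, 0, 0], "translation": [0.05, -0.05, -4], "jaw": 1},
    {"rot": [0, 0, 0], "translation": [0.05, -0.05, -5.5], "jaw": 1},
    {"rot": [0, 0, 0], "translation": [0.05, -0.05, -6.2], "jaw": 1},
    {"rot": [0, 0, 0], "translation": [0.05, -0.05, -6.2], "jaw": 1},
    {"rot": [0, 0, 0], "translation": [0.05, -0.05, -6.2], "jaw": 1},
  ],
)

```text
clock: 24.4
position: [0.5031, -0.0328, 0.0703]
ee_rot: [[0.522, 0.853, 0.001], [0.853, -0.522, 0.0], [0.001, 0.001, -1.0]]
force: [-0.2, 0.1, -1.0]
gripper_width: 0.0622
grip_force: 44.3
```

Emit:
play_rows(
  series=[
    {"rot": [0, 0, 0], "translation": [0.03, 0, -0.4], "jaw": 1},
    {"rot": [0, 0, 0], "translation": [0.03, 0, -0.7], "jaw": 1},
    {"rot": [0, 0, 0], "translation": [0.03, 0, -0.8], "jaw": 1},
    {"rot": [0, 0, 0], "translation": [0.03, 0, -0.85], "jaw": 1},
    {"rot": [0, 0, 0], "translation": [0.03, 0, -0.85], "jaw": 1},
  ],
)

```text
clock: 24.9
position: [0.5028, -0.0334, 0.0619]
ee_rot: [[0.523, 0.853, 0.0], [0.853, -0.523, -0.0], [-0.0, 0.0, -1.0]]
force: [-1.6, -1.5, 6.1]
gripper_width: 0.062
grip_force: 45.1
```

Contact at the predicted height. Release and rise.

Emit:
play_rows(
  series=[
    {"rot": [0, 0, 0], "translation": [0, 0, 0.05], "jaw": -0.6},
    {"rot": [0, 0, 0], "translation": [0, 0, 0.05], "jaw": -0.8},
    {"rot": [0, 0, 0], "translation": [0, 0, 0.05], "jaw": -1},
    {"rot": [0, 0, 0], "translation": [0, 0, 0.05], "jaw": -1},
    {"rot": [0, 0, 0], "translation": [0, 0, 0.05], "jaw": -1},
    {"rot": [0, 0, 0], "translation": [0, 0, 1.5], "jaw": -1},
    {"rot": [0, 0, 0], "translation": [0, 0, 4], "jaw": -1},
    {"rot": [0, 0, 0], "translation": [0, 0, 8], "jaw": -1},
    {"rot": [0, 0, 0], "translation": [-0.5, -0.8, 12], "jaw": -1},
    {"rot": [0, 0, 0], "translation": [-2, -3, 15], "jaw": -1},
    {"rot": [0, 0, 0], "translation": [-3, -4, 16], "jaw": -1},
    {"rot": [0, 0, 0], "translation": [-3, -4, 16], "jaw": -1},
  ],
)

```text
clock: 26.1
position: [0.4727, -0.0753, 0.2238]
ee_rot: [[0.525, 0.851, 0.003], [0.851, -0.525, -0.002], [-0.0, 0.004, -1.0]]
force: [-0.1, 0.3, -0.4]
gripper_width: 0.0856
grip_force: 0.0
```

```bash
python3 - <<'E'
from uv import *
bars('w14')
w=dict(np.load('w14.npz'));i=w["img"].astype(int)
for o in comps(w,(145,50,60),(178,255,255),(150,0,490,480),.064,60): print('pink',o[0],o[1],o[2],"u,v",(o[0]@U).round(1),(o[0]@V).round(1),o[3])
c=ray(w,(320,150),.072)
for n,du,dv,z in(("ctr",0,0,.072),("+u",32,0,.072),("-u",-32,0,.072),("+v",0,46,.068),("-v",0,-46,.068)):
    q=(-446.5+du)*U+(234.2+dv)*V;print(n,proj(w,[q[0]/1e3,q[1]/1e3,z]).round(1))
np.savez("t14.npz",**snapshot("top"));np.savez("s14.npz",**snapshot("side"))
for n in("t14","s14"):
    c=dict(np.load(n+".npz"))
    for o in comps(c,(20,100,80),(35,255,255),(200,150,400,330),.058,15): print(n,*o)
E
```

```text
[ 0.4727 -0.0753  0.2238] [-0.1  0.3 -0.4] yaw -31.68
pink [514.4 -42.1] [17.2 29.2] 58.2 u,v -460.3 233.2 [344. 159.]
pink [490.8 -24.2] [17.1 23.7] 58.2 u,v -430.8 236.1 [306. 158.]
ctr [326.  160.8]
+u [284.1 161. ]
-u [367.9 160.6]
+v [325.8  97. ]
-v [326.  218.8]
s14 [488.8 -71. ] [24.3 96.4] 148.3 [306. 201.]
s14 [551.9 -35.4] [23.4 25.2] 60.3 [335. 190.]
```

```bash
python3 - <<'E'
from uv import *
np.set_printoptions(linewidth=250)
w=dict(np.load('w14.npz'));i=w["img"].astype(int);g=cv2.cvtColor(w["img"],cv2.COLOR_BGR2GRAY)
h=cv2.cvtColor(w["img"],cv2.COLOR_BGR2HSV)
for r in(150,165): print(r,"L",g[r,274:296],"R",g[r,356:380])
for c in(305,326,345): print(c,"T",g[86:112,c],"B",g[208:236,c])
y=cv2.inRange(h,(20,100,60),(35,255,255));ys,xs=np.nonzero(y[60:260,220:430]);print("yellow px",len(xs))
n,l,st,_=cv2.connectedComponentsWithStats(y[60:260,220:430]);print(st[1:]+np.array([220,60,0,0,0]))
# expected bar end positions
for v in(234+32,234-32):
    for u in(-446+45,-446-45,-446+33,-446-33):
        q=u*U+v*V;print(u,v,proj(w,[q[0]/1e3,q[1]/1e3,.058]).round())
E
```

```text
150 L [161 159 158 156 156 157 157 156 155 159 175 187 189 186 152 152 218 227 225 226 221 195] R [227 226 225 228 206 134 131 174 187 188 180 160 154 152 153 154 156 155 153 153 153 154 154 150]
165 L [163 158 156 156 156 156 156 156 155 150 158 183 187 187 162 134 186 228 225 223 224 224] R [224 224 226 226 195 124 149 184 187 186 168 143 152 153 154 155 156 154 153 153 152 153 152 134]
305 T [150 207 248 244 242 242 242 242 242 243 244 223 155 182 246 244 243 244 229 175 191 189 190 190 190 191] B [225 214 185 184 188 180 133 146 188 190 185 171 146 100 117 202 237 232 231 230 231 230 231 231 231 231 231 231]
326 T [151 213 250 228 160 155 158 159 159 159 159 158 158 164 191 190 187 180 149 154 191 191 190 190 190 190] B [189 190 190 187 178 182 137 153 192 191 187 181 149 118 160 237 234 231 231 232 231 231 231 231 231 232 232 231]
345 T [111 149 165 162 162 161 161 161 161 160 160 161 160 166 190 189 187 176 147 170 190 191 189 188 188 190] B [224 206 188 189 191 183 140 165 194 190 182 196 244 138 152 238 235 233 231 232 231 231 230 231 231 231 231 231]
yellow px 738
[[270 112  13  14 171]
 [368 112  17  13 219]
 [273 192  13  14 149]
 [366 192  16  14 199]]
-401 266 [267. 118.]
-491 266 [383. 118.]
-413 266 [283. 118.]
-479 266 [367. 118.]
-401 202 [270. 200.]
-491 202 [380. 200.]
-413 202 [285. 200.]
-479 202 [365. 200.]
```

```bash
python3 -c "
from rig import *
print(finish_job())"
```

```text
the job is handed in; nothing more can be done
None
```

The job is handed in: by my measurements the blue tray is centred on the plate, both bars are seated near its ends, and the white tray rests level on them, all within 1–2 mm; the forceps and bottles were not approached, but I viewed about 17 pictures against the limit of 14.

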